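# Gauge the gap under a board jig's hold-down plate

## Task

Check the gap under the sprung hold-down plate of the board jig: pick up the broad gap gauge by its upright handle and, keeping its blade flat along the bench, slide it squarely in under the middle of the plate from the flared front until the plate rides up and drags on it and at least half of the blade ahead of the handle is under. Let go and leave it there, flat on the bench; leave the narrow gauge where it lies.

Things in the scene. Friction and masses are not known exactly. Their poses are not given: they have to be found in the camera images.
- broad_grip (a point): Broad gap gauge: flat steel blade 8 mm thick, 40 wide (last 13 of the nose 24 wide), lying on the bench, with an upright black handle block at its rear. Point: handle centre, 34 mm above the underside. Handle 30 mm along x, 16 across y, top 60 mm above the underside. x points along the blade to the nose, whose end is 120 mm ahead; rear end 15 mm behind; z up. 0.2 kg, loose.
- narrow_grip (a point): Narrow gap gauge, not wanted: same handle and length, but its blade is only 18 mm wide and 4 mm thick, too thin to touch the plate. Point: handle centre, 34 mm above the underside; x to the nose (120 mm ahead), z up. Loose.
- gap (a point): On the bench, mid-width, where the fixed jig's 5 mm gap begins. x points inward, z up. Aluminium plate 74 mm wide: flat for 70 mm inward; outward its lip flares up at 20 deg to 17 mm high at x=-34 mm. Gap floor: the bench, with a steel skin under 1 mm. Blue cheeks 66 mm high each side, 100 mm apart inside, x=-18 to 82 mm; bridge over x=18 to 52 mm, 66 mm high, stems to 80 mm.
- plate (a joint): Height of the hold-down plate above rest, m: 0 at rest (gap 5 mm), at most 0.012. Sprung down with about 2 N at rest and 2.5 N when lifted 3 mm, as the broad gauge does once its nose is through; its friction on the blade is the drag.
Mind the look-alikes: they are no part of the job. What is shaped like the part that bears broad_grip but brown or turquoise is not meant.

How it is judged:
On the way:
1. the broad gauge's nose has gone in under the plate and the plate rides on it (value of joint plate above 0.0015 m and x of broad_grip in the frame of gap above -0.12 m and z of broad_grip in the frame of gap below 0.044 m), for 0.1 s.
At the end, for the whole second after the job is handed in: Broad gauge at rest, flat (tilt under 0.1 rad, handle centre under 40 mm high), handle centre less than 112 mm before the line where the narrow gap begins (nose 8 mm or more past it), within 20 mm of the middle, 0.2 rad of square, plate raised over 1.5 mm (x of broad_grip in the frame of gap above -0.112 m and y of broad_grip in the frame of gap between -0.02 and 0.02 m and angle between the x axis of broad_grip and the x axis of gap, either way round below 0.2 rad and angle between broad_grip's own z axis and vertical below 0.1 rad and height (world z) of broad_grip below 0.04 m and value of joint plate above 0.0015 m and linear speed of broad below 0.02 m/s); the robot touches nothing.
It fails at once if the narrow gauge is moved more than 40 mm (distance of narrow_grip from where it was at the start of the episode above 0.04 m).
It also fails if it takes over 38 s, if anything falls off the work surface, if the arm or the gripper's body presses on something with over 40 N, if the wrist force passes 120 N, or if a joint passes its speed limit or range.

## Robot

A 6-joint arm with a two-finger parallel gripper is mounted at the origin on the work surface. World frame = base frame: x ahead of the robot, y to its left, z up, the work surface at z = 0. Lengths are in m, angles in rad, forces in N, time in s.
With the tool pointing down it reaches from about 0.35 to 0.975 m from the base axis. Payload 4.9 kg.
Tool frame: the origin (TCP) lies on the front face of the gripper's body, between the roots of the fingers; the fingertips stand ctrl.tip_extent ahead of it and the grasp point (between the pads) lies 54 mm ahead of it (ctrl.tip_extent is the distance from the TCP to the fingertips, in m); z points along the fingers, y is the line along which they close (so a half turn about z gives the same grasp; the last joint's range is limited). The gripper opens to 85 mm and grips with 20 to 120 N. Pads are 22 mm wide; open, the fingers measure 114 mm over their backs; the gripper's body (76 mm by 85 mm) begins 54 mm behind the grasp point. The pads swing forward as they close: fully open they stand 13 mm farther back than shut.
Start: joints at [-1.387, 0.053, 1.613, -0, 1.476, -0.119], TCP at [0.186, -0.597, 0.304] pointing down, gripper open.
Joint ranges: [-3.01, 3.01], [-1.01, 2.22], [0.06, 2.58], [-1.02, 4.17], [0.09, 2.62], [-3.14, 3.14]. Speed limits (rad/s): [2.57, 2.57, 3.14, 3.14, 3.14, 3.14].

## Interface

Orientations are given as a rotation vector (axis times angle).
In Python, from station import ctrl gives the robot as it stands.
- The arm moves only by the tool apply_moves, never from a script. Its argument "rows" is one flat list of numbers, 6 for each row, row after row: the shift along the tool's x, y, z normalised to -1 to 1, where 1 is 0.6 m, then the turn, a rotation vector about the tool's x, y, z normalised to -1 to 1, where 1 is 90 degrees. A call has 1 to 20 rows; each row is the pose to reach, as a shift and turn from the pose commanded when the call began, along the tool's axes at that moment; what a row does not reach only later rows make up. A row lasts 1/10 s, in which the tool goes at most 50 mm and 8.59 degrees, less where a joint would pass 70% of its speed; a pose out of reach is approached as far as the arm can. A call with a number of a shift or a turn outside -1 to 1 is refused whole. A call with a gripper value outside its range is refused whole. "grip" is the opening, from 0 (shut) to 1 (fully open), set as the call begins (left out, the last holds). The fingers move at their own pace and stop on an object; "grip_force" is the grip in N (left out, the last holds). Time passes only in rows, so rows that repeat a pose let the fingers close. It gives the time, the measured TCP pose, the force, the opening and the grip force at its end, in the units of the state.
- ctrl.get_obs(): the state, without advancing time (a new reading comes with each control period).
- ctrl.get_image(name): name is "scene" or "top"; returns (picture, depth): 400x640x3 uint8, blue, green, red; 400x640 float32, m along the optical axis (not along the pixel's ray), 0 where there is no reading.
- ctrl.camera_model(name): a dict with "mtx" (3x3 intrinsics, pixels), "R" (3x3) and "t" (3): a world point X has camera coordinates R X + t. Camera axes: x right, y down, z forward; pixel columns grow to the right and rows downward; lengths in m; the calibration is good to about 2 mm. A picture is of the moment at which its call begins. camera_model takes no time and is no camera call.
- ctrl.finish_job(): hands the job in; it is judged then, once.
The state is a dict: "t": time; "q": joint angles; "dq": joint speeds; "effort": joint torques, N m; "tool_pos": TCP position; "tool_rot": TCP orientation; "contact_force": force on the tool from outside, world axes, zero at the start; "wrist_torque": the same for the moment, N m; "opening": finger opening in m; "grip_force": force on a finger pad.
Only numpy, scipy, OpenCV 4.12 (cv2) and the standard library are available. Lean on these libraries where they do the work, as an engineer would, in place of code of your own. Each camera call takes 0.05 s, during which the arm holds its last target. There are 200 camera calls.

## Working session

There is one attempt and no reset: what is moved stays moved. The work goes in short steps, Python scripts to look and compute and a tool call to move; the robot and the scene stay as the last step left them, time stands still between calls to the robot, and variables do not carry over. Pictures are saved under pics/ and viewed, at most 10 in all, crops included, and the job is handed in when it is done.

Besides the shell and the picture viewer there is one more tool, called after "Emit:" as name(argument=value, ...) on one line, values as JSON. apply_moves: Moves the arm, as the interface text tells. Its arguments: {"type":"object","properties":{"rows":{"type":"array","items":{"type":"number"}},"grip":{"type":"number"},"grip_force":{"type":"number"}},"required":["rows"]}

```bash
mkdir -p pics; cat > h.py <<'E'
import numpy as np,cv2
from station import ctrl
def pts(n,d):
    m=ctrl.camera_model(n);K,R,t=[np.array(m[k]) for k in("mtx","R","t")]
    v,u=np.mgrid[:400,:640]
    c=np.stack([(u-K[0,2])/K[0,0]*d,(v-K[1,2])/K[1,1]*d,d],-1)
    return (c-t)@R
E
python3 - <<'E'
from h import *
for n in("top","scene"):
    im,d=ctrl.get_image(n);cv2.imwrite(f"pics/{n}0.png",im);np.savez(f"{n}0.npz",im=im,d=d)
print({k:ctrl.get_obs()[k] for k in("t","tool_pos","tool_rot","opening")},ctrl.tip_extent)
E
```

```text
{'t': 0.1, 'tool_pos': array([ 0.18626322, -0.5961374 ,  0.30276584]), 'tool_rot': array([-3.10379633e+00, -4.73419370e-01,  8.17346458e-05]), 'opening': 0.08549847527599415} 0.0726
```

View pics/top0.png

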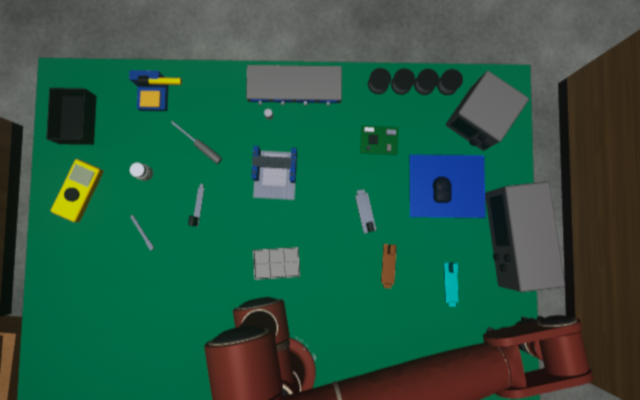

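View pics/scene0.png

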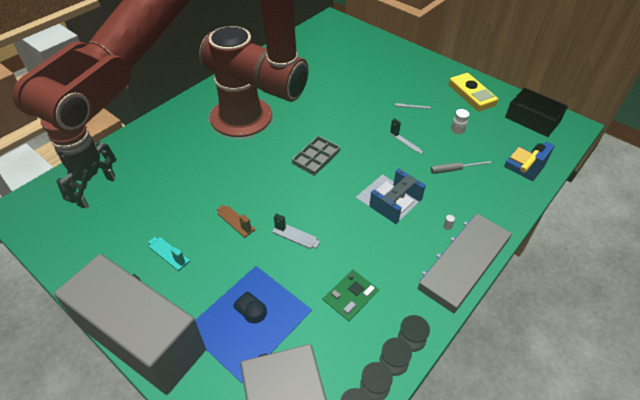

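Top view candidates:
- (365,212): steel-grey, broad blade, black handle at (369,227). It fits the broad gauge.
- (197,205): steel, thin blade. This is the narrow gauge.
- (389,265) brown and (451,283) turquoise: look-alikes, not meant.

The jig is at (274,173), with its flared lip toward the robot, near row 197. Next I confirm with a crop and measure.

```bash
python3 - <<'E'
from h import *
z=np.load("top0.npz");im,d=z["im"],z["d"];P=pts("top",d)
a=cv2.resize(im[130:250,235:395],None,fx=5,fy=5,interpolation=cv2.INTER_CUBIC)
cv2.imwrite("pics/crop.png",a)
hsv=cv2.cvtColor(im,cv2.COLOR_BGR2HSV).astype(int)
def roi(r0,r1,c0,c1,m):
    k=np.zeros(d.shape,bool);k[r0:r1,c0:c1]=1;return k&m
grn=(hsv[...,1]>120)
# gauge blades + handle
for nm,b in(("broad",(183,240,348,382)),("narrow",(178,230,184,208))):
    m=roi(*b,~grn); bl=m&(hsv[...,2]>100); 
    q=P[bl][:,:]
    print(nm,bl.sum(),"z",np.median(q[:,2]))
    r=cv2.minAreaRect((q[:,:2]*1000).astype(np.float32));print(r, cv2.boxPoints(r).round(0).tolist())
    h=roi(*b,P[...,2]>0.045);qh=P[h];print(" handle",h.sum(),qh.mean(0).round(4) if h.any() else 0,qh[:,2].max() if h.any() else 0)
    if h.any(): print(cv2.minAreaRect((qh[:,:2]*1000).astype(np.float32)))
# jig cheeks
m=roi(140,205,245,305,(hsv[...,0]>100)&(hsv[...,0]<130)&(hsv[...,1]>90)&(P[...,2]>0.055))
n,l,s,c=cv2.connectedComponentsWithStats(m.astype(np.uint8))
for i in range(1,n):
    if s[i,4]>15:
        q=P[l==i];print("cheek",s[i],q.mean(0).round(4),cv2.minAreaRect((q[:,:2]*1000).astype(np.float32)))
m=roi(140,205,245,305,(hsv[...,1]<80)&(P[...,2]<0.03)&(hsv[...,2]>100))
q=P[m];r=cv2.minAreaRect((q[:,:2]*1000).astype(np.float32));print("plate",r,cv2.boxPoints(r).round(0).tolist())
print("bench z",np.median(P[205:230,280:340,2]),"gap heights row by row",[(round(P[v,274,0],3),round(P[v,274,1],3),round(P[v,274,2],4)) for v in range(165,206,3)])
E
```

```text
broad 480 z 0.008395508367390392
((480.37921142578125, -183.14959716796875), (135.3461456298828, 195.9831085205078), 12.805109977722168) [[393.0, -103.0], [436.0, -294.0], [568.0, -264.0], [525.0, -73.0]]
 handle 66 [ 0.4389 -0.2432  0.2647] 1.4216565247147537
((420.7898254394531, -189.6967315673828), (28.82217025756836, 183.05593872070312), 18.186994552612305)
narrow 195 z 0.004027136266125281
((524.5584106445312, 266.8930358886719), (20.531757354736328, 103.78780364990234), 82.0151596069336) [[472.0, 264.0], [575.0, 250.0], [577.0, 270.0], [475.0, 284.0]]
 handle 66 [0.4535 0.2442 0.162 ] 1.4216565247147537
((419.8417663574219, 91.26002502441406), (390.4416198730469, 28.736072540283203), 77.81198120117188)
cheek [253 146   6  11  56] [0.6597 0.0758 0.1152] ((535.33642578125, -0.16616058349609375), (350.44146728515625, 23.885141372680664), 31.777610778808594)
cheek [290 148   6  33 161] [ 0.6301 -0.031   0.0749] ((533.8970336914062, -52.8701171875), (297.52069091796875, 33.92112350463867), 12.892091751098633)
cheek [252 165   6  13  67] [0.6093 0.0855 0.0663] ((609.13134765625, 84.5
[... 436 characters left out ...]
618), np.float64(0.03), np.float64(0.0142)), (np.float64(0.609), np.float64(0.031), np.float64(0.0104)), (np.float64(0.599), np.float64(0.03), np.float64(0.0153)), (np.float64(0.589), np.float64(0.03), np.float64(0.017)), (np.float64(0.58), np.float64(0.029), np.float64(0.0174)), (np.float64(0.572), np.float64(0.031), np.float64(0.0008)), (np.float64(0.563), np.float64(0.031), np.float64(0.0009)), (np.float64(0.553), np.float64(0.03), np.float64(0.0047)), (np.float64(0.544), np.float64(0.031), np.float64(-0.0029)), (np.float64(0.534), np.float64(0.03), np.float64(-0.0004)), (np.float64(0.525), np.float64(0.03), np.float64(-0.0013)), (np.float64(0.515), np.float64(0.03), np.float64(-0.0019))]
```

View pics/crop.png

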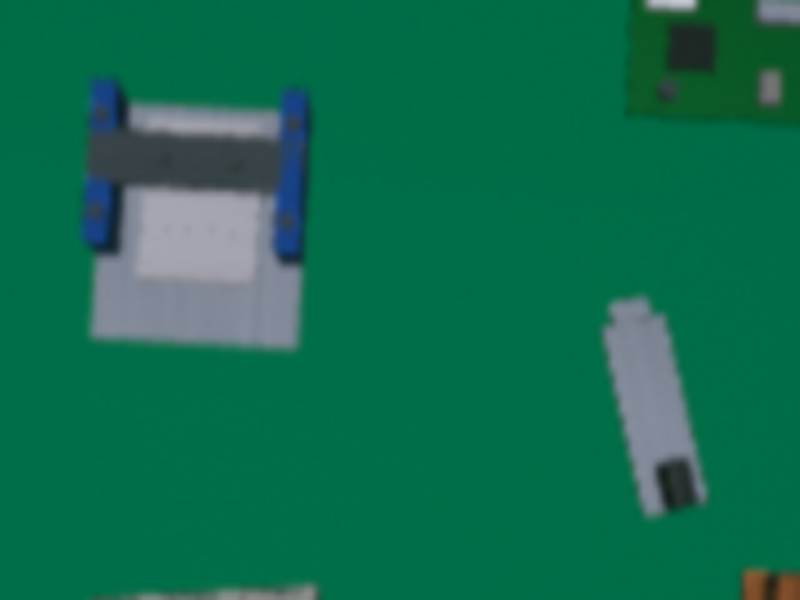

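The crop shows the broad gauge: a stepped nose at crop (628,300) and the handle top at (677,484). The jig's plate is the bright part, with its lip edge at crop (137..255,278). The grey steel skin extends to (90..298,343), and the cheeks are the blue bars. I'll refine these by casting rays onto planes.

```bash
cat >> h.py <<'E'
def ray(n,uv,z):
    m=ctrl.camera_model(n);K,R,t=[np.array(m[k]) for k in("mtx","R","t")]
    uv=np.atleast_2d(uv).astype(float);C=-R.T@t
    D=np.c_[(uv-K[[0,1],[2,2]])/K[[0,1],[0,1]],np.ones(len(uv))]@R
    return (C+D*((z-C[2])/D[:,2])[:,None])[:,:2]
E
python3 - <<'E'
from h import *
z=np.load("top0.npz");im=z["im"]
S=4
def rect(name,b,f,zp):
    r0,r1,c0,c1=b
    a=cv2.resize(im[r0:r1,c0:c1],None,fx=S,fy=S,interpolation=cv2.INTER_CUBIC)
    m=f(cv2.cvtColor(a,cv2.COLOR_BGR2HSV).astype(int)).astype(np.uint8)
    cs=cv2.findContours(m,0,1)[0];k=max(cs,key=cv2.contourArea)[:,0,:]
    uv=(k+.5)/S-.5+[c0,r0]
    q=(ray("top",uv,zp)*1000).astype(np.float32)
    r=cv2.minAreaRect(q);M=cv2.moments(q.reshape(-1,1,2))
    print(name,"rect c",np.round(r[0],1),"size",np.round(r[1],1),"ang",round(r[2],1),"centroid",round(M["m10"]/M["m00"],1),round(M["m01"]/M["m00"],1))
g=(180,245,345,388)
rect("handle",g,lambda h:(h[...,2]<75),.060)
rect("gauge",g,lambda h:(h[...,1]<140)|(h[...,2]<75),.008)
rect("blade",g,lambda h:(h[...,1]<110)&(h[...,2]>95),.008)
bl=lambda h:(h[...,0]>105)&(h[...,0]<130)&(h[...,1]>120)&(h[...,2]>90)
rect("cheekR",(143,186,288,300),bl,.066)
rect("cheekL",(160,186,248,262),bl,.066)
rect("cheekL2",(140,158,248,262),bl,.066)
rect("skin",(168,205,248,300),lambda h:(h[...,1]<110)&(h[...,2]>100),.001)
rect("plate",(168,190,258,291),lambda h:(h[...,1]<60)&(h[...,2]>182),.010)
p=lambda L:[(235+(u+.5)/5-.5,130+(v+.5)/5-.5) for u,v in L]
print("lip z17",(ray("top",p([(137,276),(254,280)]),.017)*1000).round(1).tolist())
print("skin front",(ray("top",p([(90,338),(298,349)]),.001)*1000).round(1).tolist())
print("cheek front/back tops L,R",(ray("top",p([(97,246),(287,256),(103,80),(295,90)]),.066)*1000).round(1).tolist())
print("gauge shoulders,rear,nose",(ray("top",p([(605,327),(664,316),(648,517),(706,501),(610,300),(647,296)]),.008)*1000).round(1).tolist())
print("handle top",(ray("top",p([(656,463),(688,457),(697,505),(668,512)]),.06)*1000).round(1).tolist())
E
```

```text
handle rect c [ 444.1 -266.2] size [28.4 19.1] ang 14.1 centroid 444.1 -266.2
gauge rect c [ 497.1 -256.8] size [138.8  43.8] ang 13.3 centroid 494.9 -257.3
blade rect c [ 496.9 -256.8] size [136.6  42.3] ang 13.2 centroid 501.7 -255.1
cheekR rect c [630.2 -29.6] size [16.3 98.7] ang 87.6 centroid 629.5 -30.2
cheekL rect c [607.6  85.1] size [13.8 40.6] ang 89.4 centroid 608.5 85.2
cheekL2 rect c [669.5  83.2] size [13.  29.5] ang 89.0 centroid 669.7 82.6
skin rect c [582.6  30.3] size [131.4 100.8] ang 88.2 centroid 578.6 30.7Traceback (most recent call last):
  File "<stdin>", line 22, in <module>
  File "<stdin>", line 8, in rect
ValueError: max() iterable argument is empty
```

```bash
python3 - <<'E'
from h import *
p=lambda L:[(235+(u+.5)/5-.5,130+(v+.5)/5-.5) for u,v in L]
print("lip z17",(ray("top",p([(137,276),(254,280)]),.017)*1000).round(1).tolist())
print("skin front",(ray("top",p([(90,338),(298,349)]),.001)*1000).round(1).tolist())
print("cheek front/back tops L,R",(ray("top",p([(97,246),(287,256),(103,80),(295,90)]),.066)*1000).round(1).tolist())
print("gauge shoulders,rear,nose",(ray("top",p([(605,327),(664,316),(648,517),(706,501),(610,300),(647,296)]),.008)*1000).round(1).tolist())
z=np.load("top0.npz");P=pts("top",z["d"])
for u in (268,274,280): print([(round(P[v,u,0]*1000),round(P[v,u,2]*1000)) for v in range(168,190)])
g=ctrl.camera_model("top");print(-np.array(g["R"]).T@g["t"])
E
```

```text
lip z17 [[573.6, 66.9], [571.9, -6.4]]
skin front [[535.8, 97.7], [530.2, -33.8]]
cheek front/back tops L,R [[585.3, 85.5], [580.5, -29.5], [687.3, 84.1], [682.5, -32.9]]
gauge shoulders,rear,nose [[545.6, -227.6], [553.0, -264.9], [426.1, -255.0], [436.5, -291.4], [562.8, -230.7], [565.6, -254.1]]
[(629, 7), (625, 12), (622, 10), (618, 12), (616, 9), (613, 7), (609, 12), (606, 11), (603, 9), (598, 19), (596, 14), (591, 22), (590, 12), (585, 22), (582, 20), (579, 21), (575, 23), (573, 21), (572, 1), (569, 2), (566, 2), (562, 3)]
[(629, 9), (625, 11), (622, 12), (618, 14), (615, 13), (614, 0), (609, 10), (606, 12), (602, 17), (599, 15), (596, 16), (593, 14), (589, 17), (586, 18), (582, 20), (580, 17), (576, 19), (572, 25), (572, 1), (569, 1), (566, -3), (563, 1)]
[(629, 9), (625, 15), (622, 13), (618, 13), (615, 14), (612, 13), (609, 14), (606, 9), (603, 13), (600, 8), (596, 14), (593, 15), (589, 20), (586, 15), (584, 13), (579, 20), (577, 18), (573, 24), (572, 1), (569, 3), (565, 6), (563, 1)]
[ 0.39267078 -0.10259389  1.42165652]
```

Gauge: handle at about (445,-267.5) mm, yaw +13.3°. The measured size is about 137x42 and the yaws agree. Jig: gap origin at about (603.5,28.5) mm, yaw about -2.3°. The cheeks measure about 100 mm long and 115 mm centre to centre, as they should. I move above the handle first.

Emit:
apply_moves(rows=[0.5745,-0.3947,0.171,0,0,0.044,0.5745,-0.3947,0.171,0,0,0.044,0.5745,-0.3947,0.171,0,0,0.044,0.5745,-0.3947,0.171,0,0,0.044,0.5745,-0.3947,0.171,0,0,0.044,0.5745,-0.3947,0.171,0,0,0.044,0.5745,-0.3947,0.171,0,0,0.044,0.5745,-0.3947,0.171,0,0,0.044,0.5745,-0.3947,0.171,0,0,0.044,0.5745,-0.3947,0.171,0,0,0.044,0.5745,-0.3947,0.171,0,0,0.044,0.5745,-0.3947,0.171,0,0,0.044,0.5745,-0.3947,0.171,0,0,0.044,0.5745,-0.3947,0.171,0,0,0.044], grip=1)

```text
t: 1.5
tool_pos: [0.4444, -0.2687, 0.2017]
tool_rot: [3.12, 0.363, 0.001]
contact_force: [-0.3, 0.4, -0.3]
opening: 0.0856
grip_force: 0.0
```

Emit:
apply_moves(rows=[0,0,0.05,0,0,0,0,0,0.1,0,0,0,0,0,0.14,0,0,0,0,0,0.165,0,0,0,0,0,0.18,0,0,0,0,0,0.18,0,0,0,0,0,0.18,0,0,0])

```text
t: 2.2
tool_pos: [0.4453, -0.2683, 0.0943]
tool_rot: [3.119, 0.366, 0.002]
contact_force: [-0.2, 1.0, -0.3]
opening: 0.0852
grip_force: 0.0
```

```bash
python3 - <<'E'
from h import *
im,d=ctrl.get_image("scene");o=ctrl.get_obs();print(o["tool_pos"],o["contact_force"])
cv2.imwrite("pics/s1.png",cv2.resize(im[120:290,190:430],None,fx=3,fy=3,interpolation=cv2.INTER_CUBIC))
E
```

```text
[ 0.44554922 -0.26844753  0.09471611] [ 0.36047234 -0.19637218  0.43655342]
```

View pics/s1.png

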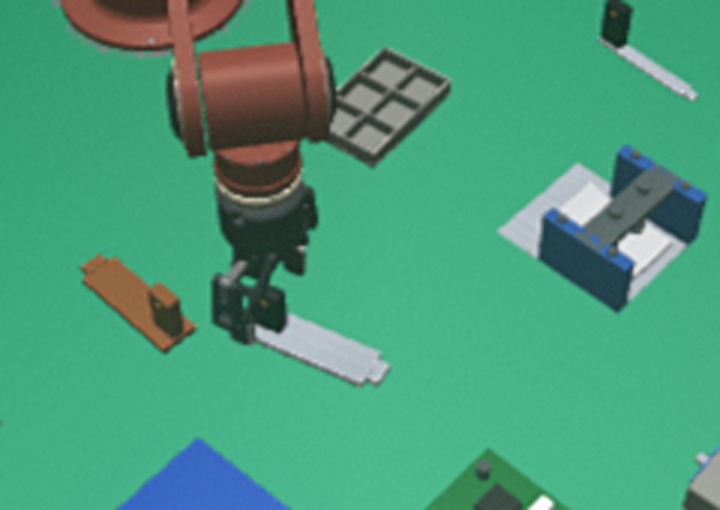

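The fingers straddle the black handle at crop (265,305), with the blade pointing away and the brown look-alike clear. I close.

Emit:
apply_moves(rows=[0,0,0,0,0,0,0,0,0,0,0,0,0,0,0,0,0,0,0,0,0,0,0,0,0,0,0,0,0,0,0,0,0,0,0,0,0,0,0,0,0,0,0,0,0,0,0,0,0,0,0,0,0,0], grip=0, grip_force=50)

```text
t: 3.15
tool_pos: [0.445, -0.2679, 0.0936]
tool_rot: [3.12, 0.366, 0.001]
contact_force: [0.1, -0.9, 2.9]
opening: 0.0154
grip_force: 49.9
```

Emit:
apply_moves(rows=[0,0,-0.03,0,0,0,0,0,-0.058,0,0,0,0.01,-0.05,-0.058,0,0,0.02,0.02,-0.1,-0.058,0,0,0.04,0.03,-0.15,-0.058,0,0,0.06,0.04,-0.2,-0.058,0,0,0.08,0.05,-0.25,-0.058,0,0,0.1,0.06,-0.3,-0.058,0,0,0.12,0.07,-0.35,-0.058,0,0,0.135,0.08,-0.4,-0.058,0,0,0.15,0.09,-0.45,-0.058,0,0,0.165,0.0984,-0.496,-0.058,0,0,0.174,0.0984,-0.496,-0.058,0,0,0.174,0.0984,-0.496,-0.058,0,0,0.174,0.0984,-0.496,-0.058,0,0,0.174,0.0984,-0.496,-0.058,0,0,0.174])

```text
t: 4.75
tool_pos: [0.4332, 0.0347, 0.1279]
tool_rot: [3.141, -0.064, -0.001]
contact_force: [-0.0, 0.0, -1.4]
opening: 0.0153
grip_force: 49.6
```

```bash
python3 - <<'E'
from h import *
im,d=ctrl.get_image("top");np.savez("top1.npz",im=im,d=d);o=ctrl.get_obs();print(o["t"],o["tool_pos"],o["tool_rot"],o["contact_force"],o["opening"])
s,_=ctrl.get_image("scene")
a=cv2.resize(im[130:260,210:340],None,fx=3,fy=3,interpolation=cv2.INTER_CUBIC)
b=cv2.resize(s[110:240,290:420],None,fx=3,fy=3,interpolation=cv2.INTER_CUBIC)
cv2.imwrite("pics/s2.png",np.hstack([a,b]))
E
```

```text
4.8 [0.4333001  0.03471195 0.12799754] [ 3.14084065e+00 -6.44545218e-02 -4.47882770e-04] [-0.34505468  0.45769206 -1.21556281] 0.015200817231387692
```

View pics/s2.png

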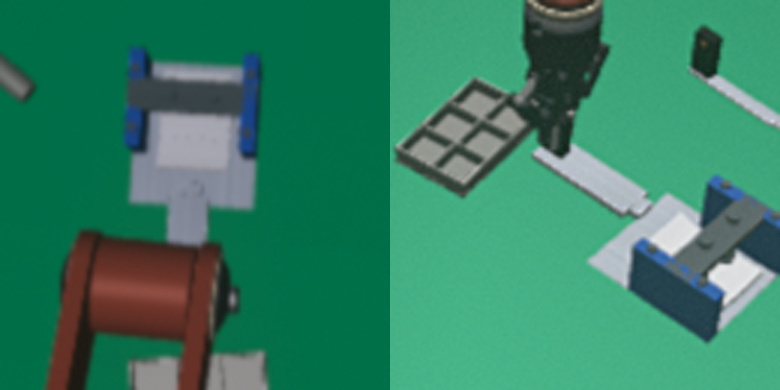

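```bash
python3 - <<'E'
from h import *
z=np.load("top1.npz");im=z["im"].astype(float)
# blade against green: sub-pixel edge by red channel half level, rows 200..208
C=[]
for v in range(200,210):
    r=im[v,255:292,2];lo,hi=np.median(np.r_[r[:6],r[-6:]]),r[14:22].mean();th=(lo+hi)/2
    k=np.where(r>th)[0];a,b=k[0],k[-1]
    ea=a-(r[a]-th)/(r[a]-r[a-1]);eb=b+(r[b]-th)/(r[b]-r[b+1])
    q=ray("top",[(255+ea,v),(255+eb,v)],.043)*1000
    C.append([*q.mean(0),q[0,1]-q[1,1]])
C=np.array(C);print(C.round(1));print(np.degrees(np.arctan(np.polyfit(C[:,0],C[:,1],1))))
P=pts("top",z["d"]);print("blade z",np.median(P[200:209,270:277,2]), "nose",[round(float(P[v,u,2]),3) for v in range(188,198) for u in(273,)])
# lip edges (bright plate vs skin), rows 176..184, z~.014
for v in range(174,185,2):
    print(v,im[v,256:294,1].astype(int).tolist())
E
```

```text
[[523.6  31.6  40.8]
 [520.5  31.8  41.3]
 [517.4  32.   41.8]
 [514.4  32.1  42. ]
 [511.3  32.   42. ]
 [508.2  31.9  42.2]
 [505.1  31.8  42.2]
 [502.1  32.   41.8]
 [499.   32.2  41.5]
 [495.9  32.2  41.1]]
[-0.80385782 88.53565297]
blade z 0.042351993824551445 nose [0.004, 0.001, 0.036, 0.038, 0.04, 0.038, 0.043, 0.039, 0.037, 0.047]
174 [51, 39, 49, 90, 127, 137, 144, 157, 166, 168, 168, 167, 167, 167, 168, 167, 166, 167, 167, 167, 167, 165, 166, 167, 166, 167, 167, 167, 166, 162, 150, 139, 131, 106, 77, 68, 67, 66]
176 [47, 38, 57, 102, 129, 138, 143, 155, 165, 168, 167, 166, 163, 166, 167, 165, 163, 165, 167, 167, 165, 162, 165, 166, 163, 161, 164, 166, 165, 162, 148, 138, 133, 113, 79, 67, 66, 65]
178 [40, 37, 58, 103, 129, 139, 147, 162, 166, 167, 167, 167, 167, 166, 167, 165, 166, 165, 166, 165, 165, 165, 165, 166, 165, 164, 164, 165, 165, 159, 144, 137, 129, 100, 74, 67, 67, 65]
180 [64, 64, 81, 116, 133, 140, 150, 163, 167, 167, 167, 167, 167, 167, 167, 167, 167, 166, 167, 167, 167, 167, 167, 167, 166, 167, 166, 166, 166, 160, 143, 137, 135, 116, 76, 57, 55, 54]
182 [131, 132, 133, 135, 136, 142, 154, 162, 165, 165, 165, 166, 165, 166, 166, 165, 165, 166, 165, 165, 166, 165, 165, 166, 165, 166, 165, 165, 165, 160, 145, 137, 140, 135, 111, 78, 65, 64]
184 [137, 138, 138, 136, 137, 143, 154, 160, 161, 162, 162, 162, 161, 162, 162, 162, 162, 162, 162, 162, 163, 162, 162, 162, 163, 163, 163, 163, 162, 154, 137, 136, 140, 140, 137, 133, 133, 132]
```

The blade's centreline matches the jig's midline within 1 mm (y 32.0 against 32.2 at x=510), and its height of 42 mm is as expected. I lower to about 1.5 mm above the bench, because the skin lies under the nose, and then slide in.

Emit:
apply_moves(rows=[0,0,0.02,0,0,0,0,0,0.04,0,0,0,0,0,0.05,0,0,0,0,0,0.055,0,0,0,0,0,0.055,0,0,0,0,0,0.055,0,0,0])

```text
t: 5.45
tool_pos: [0.4335, 0.0355, 0.0951]
tool_rot: [-3.141, 0.062, -0.001]
contact_force: [0.2, 0.6, -1.7]
opening: 0.0154
grip_force: 49.7
```

Emit:
apply_moves(rows=[0.008,0,0,0,0,0,0.016,0,0,0,0,0,0.024,0,0,0,0,0,0.032,0,0,0,0,0,0.04,0,0,0,0,0,0.048,0,0,0,0,0,0.056,0,0,0,0,0,0.064,0,0,0,0,0,0.07,0,0,0,0,0,0.07,0,0,0,0,0])

```text
t: 6.45
tool_pos: [0.4752, 0.0338, 0.0947]
tool_rot: [-3.141, 0.062, 0.002]
contact_force: [0.8, 0.4, -3.1]
opening: 0.0156
grip_force: 49.4
```

Emit:
apply_moves(rows=[0.007,0,0,0,0,0,0.014,0,0,0,0,0,0.021,0,0,0,0,0,0.028,0,0,0,0,0,0.035,0,0,0,0,0,0.042,0,0,0,0,0,0.049,0,0,0,0,0,0.056,0,0,0,0,0,0.063,0,0,0,0,0,0.07,0,0,0,0,0,0.077,0,0,0,0,0,0.084,0,0,0,0,0,0.091,0,0,0,0,0,0.1,0,0,0,0,0,0.1,0,0,0,0,0,0.1,0,0,0,0,0])

```text
t: 8.05
tool_pos: [0.5362, 0.0313, 0.0956]
tool_rot: [3.141, -0.062, 0.004]
contact_force: [1.4, -0.1, -4.2]
opening: 0.0152
grip_force: 49.2
```

```bash
python3 - <<'E'
from h import *
im,d=ctrl.get_image("top");s,_=ctrl.get_image("scene")
a=cv2.resize(im[130:230,220:330],None,fx=4,fy=4,interpolation=cv2.INTER_CUBIC)
b=cv2.resize(s[140:240,345:435],None,fx=4,fy=4,interpolation=cv2.INTER_CUBIC)
cv2.imwrite("pics/s3.png",np.hstack([a,b]))
o=ctrl.get_obs();print(o["tool_pos"],o["contact_force"],o["wrist_torque"])
E
```

```text
[0.53594753 0.03135587 0.09562321] [ 1.25851438 -0.17325527 -3.98865624] [-0.01758404 -0.04181769  0.01447697]
```

View pics/s3.png

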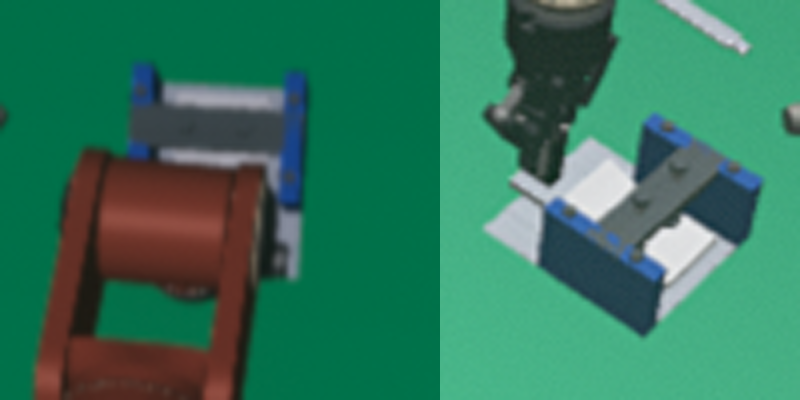

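The gauge is well in: the right view shows the handle just before the lip, and the downward load rose by about 2 N, so the plate is riding on the blade. I set it down, release and rise.

Emit:
apply_moves(rows=[0,0,0.0012,0,0,0,0,0,0.0025,0,0,0,0,0,0.0025,0,0,0,0,0,0.0025,0,0,0])

```text
t: 8.55
tool_pos: [0.5355, 0.0314, 0.0939]
tool_rot: [3.141, -0.062, 0.001]
contact_force: [1.4, 0.1, -4.2]
opening: 0.0154
grip_force: 49.4
```

Emit:
apply_moves(rows=[0,0,0,0,0,0,0,0,0,0,0,0,0,0,0,0,0,0,0,0,0,0,0,0,0,0,0,0,0,0,0,0,0,0,0,0,0,0,0,0,0,0,0,0,0,0,0,0], grip=0.6)

```text
t: 9.35
tool_pos: [0.5352, 0.0314, 0.0936]
tool_rot: [-3.141, 0.062, 0.0]
contact_force: [0.9, 0.1, -0.4]
opening: 0.0513
grip_force: 0.0
```

Emit:
apply_moves(rows=[0,0,-0.02,0,0,0,0,0,-0.05,0,0,0,0,0,-0.1,0,0,0,0,0,-0.17,0,0,0,0,0,-0.25,0,0,0,-0.08,0,-0.28,0,0,0,-0.16,0.05,-0.28,0,0,0,-0.16,0.13,-0.28,0,0,0,-0.16,0.21,-0.28,0,0,0,-0.16,0.29,-0.28,0,0,0,-0.16,0.37,-0.28,0,0,0,-0.16,0.37,-0.28,0,0,0,-0.16,0.37,-0.28,0,0,0,-0.16,0.37,-0.28,0,0,0])

```text
t: 10.75
tool_pos: [0.4305, -0.1859, 0.2619]
tool_rot: [-3.141, 0.061, -0.0]
contact_force: [0.3, 1.3, 0.2]
opening: 0.0512
grip_force: 0.0
```

```bash
python3 - <<'E'
from h import *
im,d=ctrl.get_image("top");s,_=ctrl.get_image("scene");np.savez("top2.npz",im=im,d=d)
a=cv2.resize(im[130:230,220:330],None,fx=4,fy=4,interpolation=cv2.INTER_CUBIC)
b=cv2.resize(s[140:240,345:435],None,fx=4,fy=4,interpolation=cv2.INTER_CUBIC)
cv2.imwrite("pics/s4.png",np.hstack([a,b]))
o=ctrl.get_obs();print(o["t"],o["tool_pos"],o["contact_force"])
S=4;r0,r1,c0,c1=180,215,262,287
q=cv2.resize(im[r0:r1,c0:c1],None,fx=S,fy=S,interpolation=cv2.INTER_CUBIC).max(2)
k=max(cv2.findContours((q<75).astype(np.uint8),0,1)[0],key=cv2.contourArea)[:,0,:]
print("handle",cv2.minAreaRect((ray("top",(k+.5)/S-.5+[c0,r0],.06)*1000).astype(np.float32)))
P=pts("top",d)
P0=pts("top",np.load("top0.npz")["d"])
for X in(P0,P): print("plate z",np.median(X[168:178,266:282,2]),"z rear of bridge",np.median(X[151:155,266:282,2]))
E
```

```text
10.85 [ 0.43065391 -0.18539775  0.26174338] [0.33134155 0.03090022 0.1755504 ]
handle ((532.2966918945312, 29.96337890625), (32.00461959838867, 17.432466506958008), 0.606143057346344)
plate z 0.011345504166557455 z rear of bridge 0.003987444658241357
plate z 0.014712434323687539 z rear of bridge 0.003908550287844824
```

View pics/s4.png

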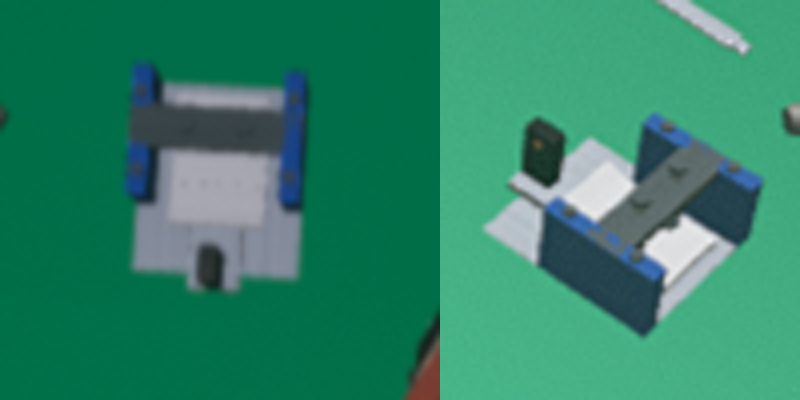

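The handle stands upright before the lip at left crop (209,265). It measures (532,30) mm, about -71 mm in the gap frame, and is 1–2 mm off the middle. The plate rose by 3.4 mm in the depth images, and the robot is clear.

```bash
python3 -c "
from station import ctrl
print(ctrl.finish_job())"
```

```text
the job is handed in; nothing more can be done
None
```

The broad gauge is under the middle of the plate, its handle about 71 mm before the gap line, so the nose is about 49 mm past it. The plate is raised about 3 mm, the gauge is released and lying flat, and I never touched the narrow gauge; the job is handed in, with no verdict returned.

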